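# Rock test on a slide warmer's plate

## Robot

A 6-joint arm with a two-finger parallel gripper is mounted at the origin on the work surface. World frame = base frame: x ahead of the robot, y to its left, z up, the work surface at z = 0. Lengths are in mm, angles in degrees, forces in N, time in s.
With the tool pointing down it reaches from about 350 to 850 mm from the base axis. Payload 8.1 kg.
Tool frame: the origin (TCP) lies midway between the tips of the shut fingers; the grasp point (between the pads) lies 19 mm behind it (r.pinch_z is the distance from the TCP to the grasp point, in mm); z points along the fingers, y is the line along which they close (so a half turn about z gives the same grasp; the last joint's range is limited). The gripper opens to 85 mm and grips with 20 to 120 N. Pads are 22 mm wide; open, the fingers measure 114 mm over their backs; the gripper's body (76 mm by 85 mm) begins 54 mm behind the grasp point. The pads swing forward as they close: fully open they stand 13 mm farther back than shut.
Start: joints at [62.945, 7.471, 85.268, -0, 87.261, -4.893], TCP at [226.315, 555.686, 205.592] pointing down, gripper open.
Joint ranges: [-169.43, 169.43], [-51.17, 129.36], [1.28, 143.12], [-76.62, 256.62], [0, 156.53], [-152.29, 152.29]. Speed limits (degrees/s): [136.94, 136.94, 159.86, 180, 180, 180].

## Interface

Orientations are given as [roll, pitch, yaw] about the fixed x, y, z axes, in that order (R = Rz(yaw) Ry(pitch) Rx(roll)).
In Python, from bench import sensors, optics, job, r gives the robot as it stands.
- The arm moves only by the tool play_rows, never from a script. Its argument "motion" is a list that holds one entry, the list of rows, each a list of 6 numbers: the shift along the tool's x, y, z in cm, then the turn, a rotation vector about the tool's x, y, z in degrees. In form: [[[x, y, z, ax, ay, az], ...]]. A call has 1 to 5 rows; each row is the pose to reach, as a shift and turn from the pose commanded when the call began, along the tool's axes at that moment; what a row does not reach only later rows make up. A row lasts 1/10 s, in which the tool goes at most 50 mm and 8.59 degrees, less where a joint would pass 70% of its speed; a pose out of reach is approached as far as the arm can. A call with a gripper value outside its range is refused whole. "jaw" is the opening, from 0 (shut) to 1 (fully open), set as the call begins (left out, the last holds). The fingers move at their own pace and stop on an object; "squeeze" is the grip in N (left out, the last holds). Time passes only in rows, so rows that repeat a pose let the fingers close. It gives the time, the measured TCP pose, the force, the opening and the grip force at its end, in the units of the state.
- sensors.sense(): the state, without advancing time (a new reading comes with each control period).
- optics.snapshot(name): name is "scene" or "top" or "wrist"; returns a dict with "pixels" (384x512x3 uint8, red, green, blue), "mtx" (3x3 intrinsics, pixels), "k1" (the pictures are not rectified: a ray, as slopes to the right and down, at radius r is drawn at 1 + k1 r^2 times it, then the intrinsics apply), "R" (3x3) and "t" (3): a world point X has camera coordinates R X + t; the wrist camera has in their place "T_tool_cam" (4x4, takes a point from camera to tool coordinates, whose origin is the TCP and whose axes are the flange's). Camera axes: x right, y down, z forward; pixel columns grow to the right and rows downward; lengths in mm; the calibration is good to about 2 mm. A picture is of the moment at which its call begins: read the wrist's pose just before it. There is no depth.
- job.hand_in(): hands the job in; it is judged then, once.
The state is a dict: "time": time; "joint_pos": joint angles; "qd": joint speeds; "joint_efforts": joint torques, N m; "tool_pos": TCP position; "tcp_rot": TCP orientation; "ft_force": force on the tool from outside, world axes, zero at the start; "wrist_torque": the same for the moment, N m; "finger_gap": finger opening in mm; "grip_force": force on a finger pad.
Only numpy, scipy, OpenCV 4.12 (cv2) and the standard library are available. Lean on these libraries where they do the work, as an engineer would, in place of code of your own. Each camera call takes 0.05 s, during which the arm holds its last target. There are 200 camera calls.

## Task

Check the slide warmer's plate for a bow with the straightedge: take it from the tray, set it down gently on its narrow face across the middle of the plate, front to back, and let go; then press down lightly on its near end, and after that on its far end under the open hood, and note whether it rocks. If it rocks, leave it lying where it is on the plate for the feeler gauge; if it sits steady, lay it back in its tray. Do not knock the hood or the things standing around.

Things in the scene. Friction and masses are not known exactly. Their poses are not given: they have to be found in the camera images.
- straightedge: Steel straightedge, a plain bar 200 mm long (own x), 16 mm wide (own y) and 25 mm tall (own z), about 0.6 kg, with thin black grip plates on its sides over the middle 70 mm; it stands on its narrow 16 mm face in the tray. Origin: centre of its underside; both ends are alike.
- warmer: Slide warmer, fixed: white steel case 280 mm deep (own x), 320 mm wide (own y), 75 mm tall, knob and switch on its front (own -x, towards the robot). Origin: centre of its underside on the bench. On top, centred, a bare aluminium plate 230 mm deep by 280 mm wide, 80 mm above the bench where flat.
- plate_centre (a point): Fixed point on the case: where the plate's centre lies when flat. The plate may be flat or buckled up in a smooth arch, highest (up to 6 mm) along the warmer's left-right centre line and up to 140 mm deep; a straightedge laid front to back then seesaws: lying level on it until pressed, each pressed end drops by most of the arch's height under 1 to 4 N. It changes from start to start.
- lid (a joint): Opening angle (rad) of the warmer's clear plastic hood: 0 shut, 1.08 to 1.22 at the start, held by stiff hinges. Hinge line along the warmer's own y at own x = +135 mm, 82 mm above the bench; the hood is 262 mm long from there, 300 mm wide, with 30 mm skirts on front and sides that point towards the robot when open. It leans over the far half of the plate.
- lid_edge (a point): Middle of the free lower edge of the hood's front skirt, about 0.32 m above the bench: the nearest part of what overhangs the plate. A black finger tab 60 mm wide stands 13 mm out from the skirt near it.
- tray: Shallow open steel tray, fixed, 270 mm (own x) by 190 mm (own y), 18 mm tall, walls and floor 3 mm thick; holds the straightedge. Origin: centre of its underside on the bench.
- slide_box: Bystander: flat slide storage box, 175 x 210 x 34 mm, white lid. Origin: centre of underside.
- feeler_gauge: Bystander: folded steel feeler gauge set, 105 x 19 x 15 mm, lying on the slide box. Origin: centre of underside.
- tube_rack: Bystander: white test-tube rack, 64 x 166 mm, with capped tubes, 106 mm tall in all. Origin: centre of underside.
- reagent: Bystander: brown reagent bottle, 72 mm across, 160 mm tall. Origin: centre of underside.
Things that resemble listed ones, but are neither listed nor needed, are in the scene too. What is shaped like the straightedge but orange is not meant.

How it is judged:
By the outcome, as a careful person would: the job done as asked, in the order asked, and still so for the second after the job is handed in, with the robot touching nothing.
It also fails if it takes over 72 s, if anything falls off the work surface, if the arm or the gripper's body presses on something with over 40 N, if the wrist force passes 120 N, or if a joint passes its speed limit or range.

## Working session

There is one attempt and no reset: what is moved stays moved. The work goes in short steps, Python scripts to look and compute and a tool call to move; the robot and the scene stay as the last step left them, time stands still between calls to the robot, and variables do not carry over. Pictures are saved under pics/ and viewed, at most 10 in all, crops included, and the job is handed in when it is done.

Besides the shell and the picture viewer there is one more tool, called after "Request:" as name([rows], argument=value, ...), one row to a line, values as JSON. play_rows: Moves the arm, as the interface text tells. Its arguments: {"type":"object","properties":{"motion":{"type":"array","items":{"type":"array","items":{"type":"array","items":{"type":"number"}}}},"jaw":{"type":"number"},"squeeze":{"type":"number"}},"required":["motion"]}

```bash
mkdir -p pics; ls; python3 - <<'E'
from bench import sensors, optics, job, r
import cv2
for n in ("scene","top"):
    d=optics.snapshot(n); cv2.imwrite(f"pics/{n}1.png",cv2.resize(d["pixels"][:,:,::-1],(800,600),interpolation=cv2.INTER_CUBIC))
    print(n,d["mtx"],d["k1"],d["R"],d["t"])
d=optics.snapshot("wrist");print(d["T_tool_cam"],d["mtx"],d["k1"],r.pinch_z)
print(sensors.sense())
E
```

```text
pics
scene [[370.22473689   0.         257.69582593]
 [  0.         370.22473689 195.70431109]
 [  0.           0.           1.        ]] -0.0969811568412308 [[ 0.9953581   0.09561313 -0.01097202]
 [ 0.06944536 -0.79247813 -0.60593379]
 [-0.06663031  0.60235915 -0.79543941]] [-562.29094698  -84.04075543 1376.43953079]
top [[429.92372348   0.         252.14851245]
 [  0.         429.92372348 191.77076777]
 [  0.           0.           1.        ]] 0.023894561360460757 [[-0.01674263 -0.99985073  0.00426629]
 [-0.9891132   0.01593861 -0.14629095]
 [ 0.14620112 -0.00666913 -0.98923241]] [-116.03915416  561.63378969 1305.01866793]
[[ 4.25876118e-04 -9.48025505e-01 -3.18194061e-01  8.14449162e+01]
 [ 9.99999908e-01  3.87706262e-04  1.83286430e-04 -6.18294173e-01]
 [-5.03943802e-05 -3.18194110e-01  9.48025583e-01 -1.68444794e+02]
 [ 0.00000000e+00  0.00000000e+00  0.00000000e+00  1.00000000e+00]] [[284.43951144   0.         254.51991766]
 [  0.         284.43951144 189.31539839]
 [  0.           0.           1.        ]] -0.03288407531427345 18.700000000000003
{'time': 0.15, 'joint_pos': array([ 6.29453326e+01,  7.50784524e+00,  8.53153837e+01, -3.97346667e-04,
        8.72608788e+01, -4.89130510e+00]), 'qd': array([-0.03460313, -0.07371344, -0.14065574, -0.08959919, -0.04124386,
       -0.01958036]), 'joint_efforts': array([ 1.03895743e-04, -5.70065868e+01, -5.01157558e+01, -1.68411234e-04,
        9.51661990e-03, -4.44247451e-05]), 'tool_pos': array([226.10323251, 555.26884728, 204.75333308]), 'tcp_rot': array([-1.79916165e+02, -6.77608311e-03,  1.57836652e+02]), 'ft_force': array([-0.36462131, -0.23021076,  0.53195899]), 'wrist_torque': array([-0.04090911, -0.02469321,  0.00910605]), 'grip_force': 0.0, 'finger_gap': 85.52797104673839}
```

View pics/scene1.png

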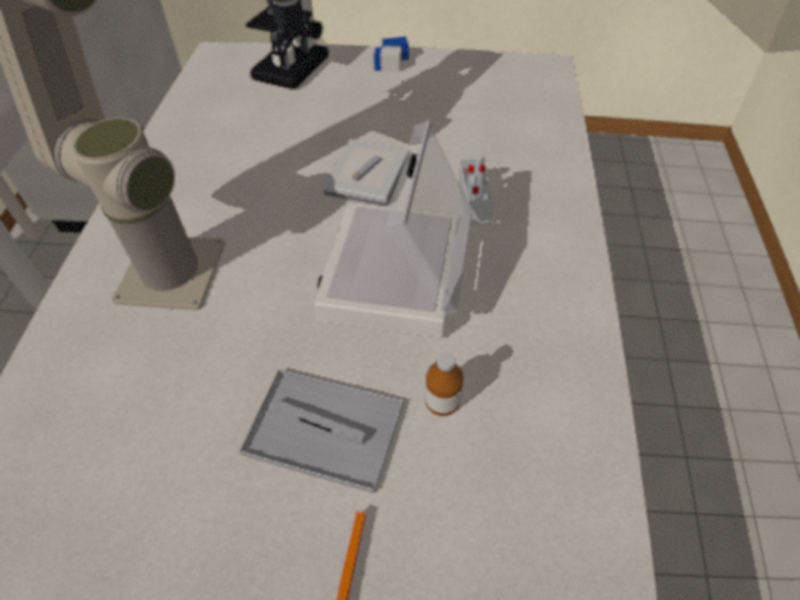

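View pics/top1.png

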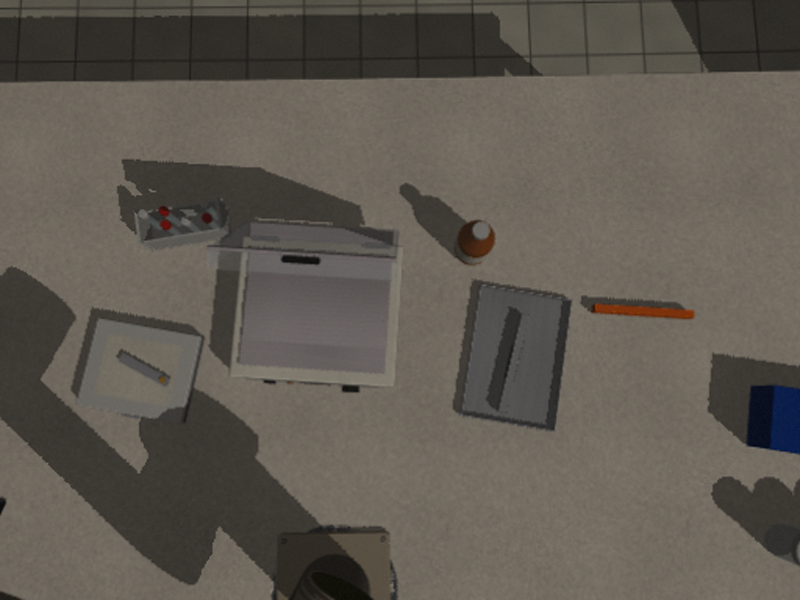

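The scene view shows the warmer in the middle with its hood open and the tray to the right at (325,430), with the straightedge standing in it. In the top view the straightedge is near (512,355), the warmer plate near (318,315), the rack at (180,222) and the bottle at (477,238). I'll enlarge both.

```bash
cat > h.py <<'E'
import numpy as np, cv2
from bench import sensors, optics, job, r
from scipy.spatial.transform import Rotation as Ro
def cam(d,s=None):
    "R,t world->cam"
    if "R" in d: return np.array(d["R"]),np.array(d["t"])
    T=np.eye(4);T[:3,:3]=Ro.from_euler("xyz",s["tcp_rot"],degrees=True).as_matrix();T[:3,3]=s["tool_pos"]
    M=np.linalg.inv(T@d["T_tool_cam"]);return M[:3,:3],M[:3,3]
def dist(d): return np.array([d["k1"],0,0,0,0.])
def pix2w(d,px,z,s=None):
    "pixels (n,2) of original image to world at height z"
    R,t=cam(d,s); u=cv2.undistortPoints(np.array(px,float).reshape(-1,1,2),d["mtx"],dist(d)).reshape(-1,2)
    D=np.c_[u,np.ones(len(u))]@R; C=-R.T@t
    return C+D*((np.reshape(z,(-1,))-C[2])/D[:,2])[:,None]
def w2pix(d,X,s=None):
    R,t=cam(d,s); return cv2.projectPoints(np.array(X,float).reshape(-1,1,3),cv2.Rodrigues(R)[0],t,np.array(d["mtx"]),dist(d))[0].reshape(-1,2)
E
python3 - <<'E'
from h import *
d=optics.snapshot("top")["pixels"][:,:,::-1]
a=cv2.resize(d[175:280,290:370],(457,600),interpolation=cv2.INTER_CUBIC)  # 5.714
b=cv2.resize(d[130:255,130:265],(343*1,318),interpolation=cv2.INTER_CUBIC) #2.54
o=np.zeros((600,800,3),np.uint8);o[:,:457]=a;o[:318,457:]=b
cv2.imwrite("pics/c1.png",cv2.convertScaleAbs(o,alpha=1.6))
E
```

```text
(no output)
```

View pics/c1.png

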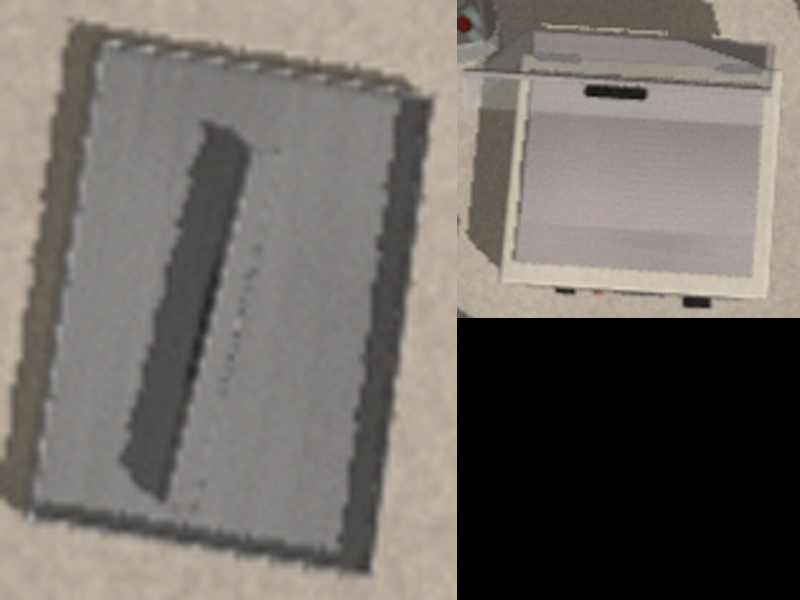

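Straightedge top face runs from about (265,150) to (185,505) in the left crop. The warmer's front corners in the right crop are (502,282) and (768,298). The plate has a visible shading change at about row 230.

```bash
python3 - <<'E'
from h import *
d=optics.snapshot("top")
f=lambda u,v:(290+u/5.714,175+v/5.714); g=lambda u,v:(130+(u-457)/2.54,130+v/2.54)
P=pix2w(d,[f(265,150),f(185,505)],28); print(P,P.mean(0),np.hypot(*(P[0]-P[1])[:2]),np.degrees(np.arctan2(*(P[0]-P[1])[1::-1])))
W=pix2w(d,[g(502,282),g(768,298),g(779,72)],75);print(W)
v=W[1]-W[0];n=np.array([-v[1],v[0],0])/np.linalg.norm(v);print(np.linalg.norm(v),n,W[:2].mean(0)+140*n, np.degrees(np.arctan2(n[1],n[0])))
T=pix2w(d,[f(68,28),f(432,95),f(372,572),f(25,515)],18);print(T,T.mean(0))
print(sensors.sense()["tcp_rot"])
# plate corners visible
print(pix2w(d,[g(515,262),g(752,277),g(762,125)],80))
print(pix2w(d,[g(615,93)],320))
E
```

```text
[[ 527.15772406 -390.41435863   28.        ]
 [ 334.79630956 -338.30903618   28.        ]] [ 430.97701681 -364.36169741   28.        ] 199.2934480014009 -15.156132450977555
[[ 410.67807582  190.15053113   75.        ]
 [ 386.52680761 -123.084881     75.        ]
 [ 658.82294282 -141.05001863   75.        ]]
314.16509540112907 [ 0.99704078 -0.07687445  0.        ] [538.18815108  22.77040237  75.        ] -4.408931264826534
[[ 598.97276384 -285.29375264   18.        ]
 [ 557.77512659 -486.84158107   18.        ]
 [ 297.31169396 -439.64917356   18.        ]
 [ 330.60721039 -252.75581455   18.        ]] [ 446.16669869 -366.13508045   18.        ]
[-1.79949836e+02 -4.89853895e-03  1.57836148e+02]
[[ 433.6351145   174.18400288   80.        ]
 [ 411.26593648 -104.62691087   80.        ]
 [ 592.84539035 -119.31875022   80.        ]]
[[584.37817285  25.17355388 320.        ]]
```

```bash
python3 - <<'E'
from h import *
dt=optics.snapshot("top");ds=optics.snapshot("scene")
pt=(192.2,166.6);ps=(412*.64,166*.64)
def un(d,p): return cv2.undistortPoints(np.array(p,float).reshape(1,1,2),d["mtx"],dist(d)).reshape(2,1)
P=lambda d:np.c_[d["R"],d["t"]]
X=cv2.triangulatePoints(P(dt),P(ds),un(dt,pt),un(ds,ps))
X=(X[:3]/X[3]).ravel();print("tab",X,w2pix(dt,X),w2pix(ds,X))
c=np.array([538,24,0]);th=np.radians(-4.4);ex=np.array([np.cos(th),np.sin(th),0]);ey=np.array([-ex[1],ex[0],0])
print("tab own",(X-c)@ex,(X-c)@ey)
for a in(1.08,1.15,1.22):
    E=c+ex*(135-262*np.cos(a)-30*np.sin(a))+[0,0,82+262*np.sin(a)-30*np.cos(a)]
    F=c+ex*(135-262*np.cos(a))+[0,0,82+262*np.sin(a)]
    print(a,E,w2pix(dt,[E,F]).round(1).tolist(),w2pix(ds,[E,F]).round(1).tolist())
# hints: scene views of front case corners
print(w2pix(ds,[c-140*ex+160*ey+[0,0,75],c-140*ex-160*ey+[0,0,75],c+140*ex-160*ey+[0,0,75]])/.64)
E
```

```text
tab [582.92482905  23.83456161 332.56126588] [[192.0652603  166.14377957]] [[263.30084062 106.35266627]]
tab own 44.80511672196602 3.2816384209939344
1.08 [523.0972862   25.14670133 298.93309448] [[193.2, 192.1], [193.4, 180.9]] [[243.7, 113.8], [252.2, 111.1]]
1.15 [538.59162347  23.95447706 308.88952912] [[193.2, 185.4], [193.5, 173.8]] [[248.6, 111.8], [257.5, 109.5]]
1.22 [554.74234408  22.71174683 317.73465897] [[193.3, 178.4], [193.6, 166.5]] [[253.9, 110.0], [263.2, 108.3]]
[[347.0400414  201.36686072]
 [312.13783318 303.99448178]
 [444.20387238 321.71751703]]
```

The lighter band under the tab (top-view row ≈ 179) fits a skirt edge at a lid angle of about 1.21. That puts the edge at own x ≈ +15 and z ≈ 317. I'll plan to lean the tool back.

```bash
cat >> h.py <<'E'
def pose(yaw,tilt):
    a,t=np.radians([yaw,tilt]);d=np.array([np.cos(a),np.sin(a),0]);k=np.array([0,0,1.])
    x=-d*np.cos(t)-k*np.sin(t);z=d*np.sin(t)-k*np.cos(t);return np.c_[x,np.cross(z,x),z]
def to(*goals,s=None,R0=None,p0=None):
    "goals (pos,yaw,tilt): rel. shifts (cm) and turns (deg) from the present pose, one line each"
    s=s or sensors.sense();R0=Ro.from_euler("xyz",s["tcp_rot"],degrees=True).as_matrix();p0=s["tool_pos"]
    for p,y,t in goals:
        R=pose(y,t);print(np.r_[R0.T@(np.array(p)-p0)/10,Ro.from_matrix(R0.T@R).as_rotvec(degrees=True)].round(2))
E
python3 - <<'E'
from h import *
to(([400,200,250],-13,0),([420,-50,250],-13,0),([425,-280,220],-15,0),([421,-362,170],-15,20))
E
```

```text
[-29.5  -26.38  -4.45  -0.03  -0.    -9.16]
[-4.079e+01 -4.877e+01 -4.440e+00 -3.000e-02 -0.000e+00 -9.160e+00]
[-4.993e+01 -6.989e+01 -1.430e+00 -3.000e-02 -0.000e+00 -7.160e+00]
[-52.65 -77.63   3.57  -1.28 -19.98  -7.09]
```

Request:
play_rows([
  [[-3.5, -3.2, -1, 0, 0, -2], [-7, -6.5, -2, 0, 0, -4], [-10.5, -9.8, -3, 0, 0, -6], [-14, -13, -4, 0, 0, -8], [-17.5, -16.3, -4.5, 0, 0, -9]],
], jaw=1)

```text
time: 0.85
tool_pos: [327.6, 337.4, 251.7]
tcp_rot: [179.9, 0.1, 166.9]
ft_force: [1.1, 0.6, 0.8]
finger_gap: 85.5
grip_force: 0.0
```

Request:
play_rows([
  [[-3.5, -3.4, 0, 0, 0, 0], [-7, -6.8, 0, 0, 0, 0], [-10.5, -10.2, 0, 0, 0, 0], [-13, -14.5, 0, 0, 0, 0], [-15, -19, 0, 0, 0, 0]],
])

```text
time: 1.35
tool_pos: [430.3, 117.6, 250.6]
tcp_rot: [180.0, 0.0, 166.8]
ft_force: [1.1, 0.7, -0.1]
finger_gap: 85.5
grip_force: 0.0
```

Request:
play_rows([
  [[-2, -4.5, 0, 0, 0, 0], [-4, -9, 0, 0, 0, 0], [-6, -13.5, 0, 0, 0, 0], [-8, -18, 0, 0, 0, 0], [-10, -22.5, 0, 0, 0, 0]],
])

```text
time: 1.85
tool_pos: [475.8, -124.5, 250.9]
tcp_rot: [180.0, 0.1, 166.8]
ft_force: [0.9, 0.6, -0.0]
finger_gap: 85.4
grip_force: 0.0
```

```bash
python3 - <<'E'
from h import *
print(sensors.sense()["tool_pos"],sensors.sense()["tcp_rot"])
to(([430,-230,230],-15,0),([421,-362,190],-15,20))
E
```

```text
[ 475.84844437 -124.4786966   250.90543494] [1.79998653e+02 5.11179219e-02 1.66824684e+02]
[  2.06 -11.32   2.09   0.     0.05   1.82]
[ -0.07 -24.38   6.09   0.32 -19.95   1.81]
```

Request:
play_rows([
  [[0.8, -4.5, 1.2, 0, -4, 1], [1.2, -9, 2.4, 0, -8, 1.8], [1, -14, 3.6, 0, -12, 1.8], [0.5, -19, 4.9, 0.2, -16, 1.8], [0, -23.8, 6.1, 0.3, -20, 1.8]],
])

```text
time: 2.35
tool_pos: [421.4, -353.3, 190.8]
tcp_rot: [-179.9, 20.2, 165.0]
ft_force: [2.3, 0.3, -1.2]
finger_gap: 85.5
grip_force: 0.0
```

Request:
play_rows([
  [[0, -0.3, 0, 0, 0, 0], [0, -0.5, 0, 0, 0, 0], [0, -0.5, 0, 0, 0, 0]],
])

```text
time: 2.65
tool_pos: [421.1, -355.6, 190.9]
tcp_rot: [180.0, 20.0, 165.0]
ft_force: [0.5, -0.1, 0.2]
finger_gap: 85.4
grip_force: 0.0
```

```bash
python3 - <<'E'
from h import *
s=sensors.sense();d=optics.snapshot("wrist");np.save("w1.npy",d["pixels"])
print(s["tool_pos"],s["tcp_rot"])
cv2.imwrite("pics/w1.png",cv2.resize(d["pixels"][:,:,::-1],(800,600),interpolation=cv2.INTER_CUBIC))
E
```

```text
[ 421.13646709 -355.59088905  190.90541074] [179.97721625  20.00348855 165.03052276]
```

View pics/w1.png

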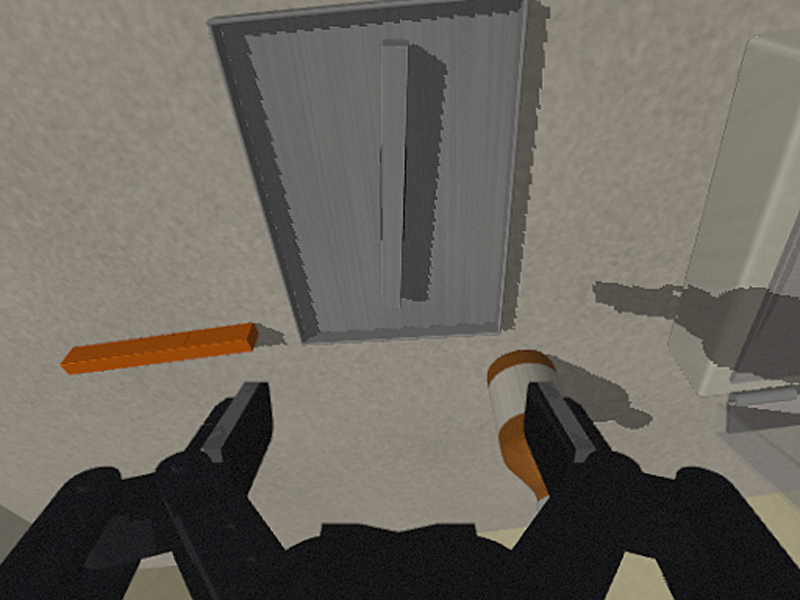

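The wrist view shows the bar from its near end (top face edge ≈ (383–408,46)) to its far end (≈ (383–400,305)).

```bash
python3 - <<'E'
from h import *
s=sensors.sense();d=optics.snapshot("wrist")
P=pix2w(d,np.array([(395.5,46),(391.5,305)])*.64,28,s);print(P,P.mean(0),np.linalg.norm(P[0]-P[1]),np.degrees(np.arctan2(*(P[1]-P[0])[1::-1])))
E
```

```text
[[ 336.23618705 -334.40807636   28.        ]
 [ 526.29937375 -389.02281143   28.        ]] [ 431.2677804  -361.71544389   28.        ] 197.75435324459275 -16.032026591868913
```

```bash
python3 - <<'E'
from h import *
to(([426.4-15,-361.2+4,55],-15.7,20),([426.4,-361.2,9],-15.7,20))
E
```

```text
[ 5.56 -0.49 12.47  0.29  0.03  0.81]
[ 5.68 -0.49 17.32  0.29  0.03  0.81]
```

Request:
play_rows([
  [[1.4, -0.1, 3.2, 0, 0, 0.2], [2.8, -0.2, 6.3, 0.1, 0, 0.4], [4.2, -0.4, 9.5, 0.2, 0, 0.6], [5.5, -0.5, 12.5, 0.3, 0, 0.8], [5.6, -0.5, 14, 0.3, 0, 0.8]],
])

```text
time: 3.25
tool_pos: [414.4, -356.1, 36.2]
tcp_rot: [179.8, 19.8, 164.3]
ft_force: [0.4, 0.2, 0.3]
finger_gap: 85.7
grip_force: 0.0
```

Request:
play_rows([
  [[0, 0, 1.2, 0, 0, 0], [0, 0, 2.2, 0, 0, 0], [0.1, 0, 3, 0, 0, 0], [0.1, 0, 3.3, 0, 0, 0], [0.1, 0, 3.3, 0, 0, 0]],
])

```text
time: 3.75
tool_pos: [425.1, -361.9, 8.2]
tcp_rot: [180.0, 20.0, 164.2]
ft_force: [-0.0, -0.4, -0.1]
finger_gap: 85.6
grip_force: 0.0
```

Request:
play_rows([
  [[0, 0, 0, 0, 0, 0], [0, 0, 0, 0, 0, 0], [0, 0, 0, 0, 0, 0], [0, 0, 0, 0, 0, 0], [0, 0, 0, 0, 0, 0]],
], jaw=0, squeeze=60)

```text
time: 4.25
tool_pos: [424.8, -362.5, 8.5]
tcp_rot: [-180.0, 20.0, 164.2]
ft_force: [-0.5, 0.2, 0.0]
finger_gap: 12.2
grip_force: 0.0
```

Request:
play_rows([
  [[0, 0, 0, 0, 0, 0], [0, 0, 0, 0, 0, 0], [0, 0, 0, 0, 0, 0]],
])

```text
time: 4.55
tool_pos: [424.8, -362.3, 8.3]
tcp_rot: [180.0, 20.0, 164.2]
ft_force: [0.2, -0.3, 0.2]
finger_gap: -0.0
grip_force: 0.0
```

```bash
python3 - <<'E'
from h import *
s=sensors.sense();d=optics.snapshot("wrist")
print(s["tool_pos"],s["finger_gap"],s["grip_force"])
cv2.imwrite("pics/w2.png",cv2.resize(d["pixels"][:,100:440,::-1],(680,768))[:600])
E
```

```text
[ 424.81890999 -362.29358731    8.26161045] -0.022060316202617107 0.0
```

View pics/w2.png

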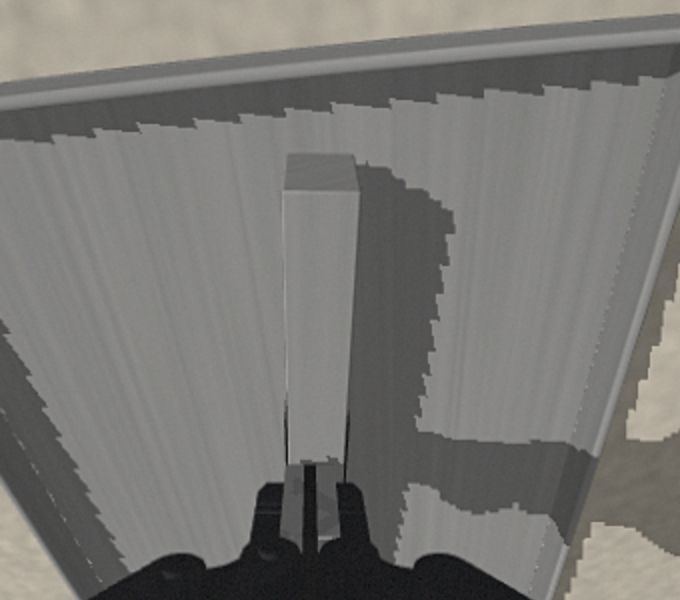

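The fingers shut fully, with the seam at (310,465–550), and no bar between them. The bar's near-end top edge is at (285–358,190) in this crop. I'll check the heights.

```bash
python3 - <<'E'
from h import *
s=sensors.sense();d=optics.snapshot("wrist")
R=Ro.from_euler("xyz",s["tcp_rot"],degrees=True).as_matrix()
c=np.array([431.3,-361.7,0]);a=np.radians(-16);ex=np.array([np.cos(a),np.sin(a),0]);ey=np.array([-ex[1],ex[0],0])
show=lambda X:((w2pix(d,X,s)-[100,0])*2).round().tolist()
for z in(0,3,28):print(z,show([c-100*ex+8*ey+[0,0,z],c-100*ex-8*ey+[0,0,z]]))
print("tcp",show([s["tool_pos"],s["tool_pos"]-19*R[:,2]]))
print("want near top edge (285,190),(358,190); near bottom ~ (288,153),(355,153)")
q=optics.snapshot("top")["pixels"][170:290,280:400,::-1];cv2.imwrite("pics/t2.png",cv2.convertScaleAbs(cv2.resize(q,(600,600),interpolation=cv2.INTER_CUBIC),alpha=1.6))
E
```

```text
0 [[357.0, 146.0], [289.0, 146.0]]
3 [[358.0, 150.0], [289.0, 150.0]]
28 [[366.0, 189.0], [285.0, 188.0]]
tcp [[311.0, 451.0], [311.0, 480.0]]
want near top edge (285,190),(358,190); near bottom ~ (288,153),(355,153)
```

View pics/t2.png

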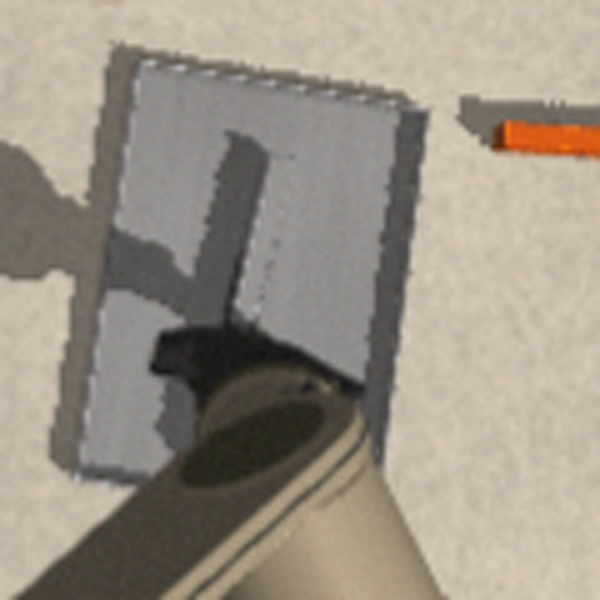

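Request:
play_rows([
  [[0, 0, -0.5, 0, 0, 0], [0, 0, -1, 0, 0, 0], [0, 0, -1, 0, 0, 0]],
])

```text
time: 5.0
tool_pos: [421.8, -362.0, 18.9]
tcp_rot: [-179.9, 20.1, 164.2]
ft_force: [-0.4, 0.2, 0.0]
finger_gap: 0.1
grip_force: 0.0
```

```bash
python3 - <<'E'
from h import *
s=sensors.sense();d=optics.snapshot("wrist")
q=cv2.resize(d["pixels"][60:320,170:330,::-1],None,fx=2.3,fy=2.3,interpolation=cv2.INTER_CUBIC)
cv2.imwrite("pics/w3.png",cv2.convertScaleAbs(q,alpha=1.7)); print(q.shape)
E
```

```text
(598, 368, 3)
```

View pics/w3.png

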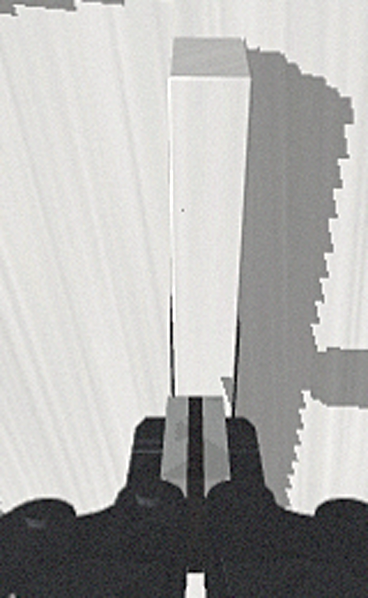

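The bar stays in the tray and the shut fingers hide it from above, so the real tips seem to lie well behind the nominal TCP. I'll work out where from the tip pixels.

```bash
python3 - <<'E'
from h import *
d=optics.snapshot("wrist");T=d["T_tool_cam"]
def ray(p):
    u=cv2.undistortPoints(np.array(p,float).reshape(1,1,2),d["mtx"],dist(d)).ravel()
    return T[:3,3],T[:3,:3]@np.r_[u,1]
for n,p in (("shut L",(170+166/2.3,60+396/2.3)),("shut R",(170+222/2.3,60+396/2.3)),("w2 tip",(100+283/2,465/2)),("open L",(258*.64,383*.64)),("openR",(538*.64,383*.64))):
    C,D=ray(p)
    for x in (11,0,-11): print(n,x,(C+D*(x-C[0])/D[0]).round(1))
s=sensors.sense();print(r.pinch_z,[a for a in dir(r) if a[0]!="_"])
E
```

```text
shut L 11 [ 11.   -7.3 -30.7]
shut L 0 [ 0.  -8.3 -9.2]
shut L -11 [-11.   -9.3  12.3]
shut R 11 [ 11.    5.8 -30.6]
shut R 0 [ 0.   6.9 -9.2]
shut R -11 [-11.    7.9  12.3]
w2 tip 11 [ 11.   -7.6 -31. ]
w2 tip 0 [ 0.  -8.7 -9.6]
w2 tip -11 [-11.   -9.8  11.8]
open L 11 [ 11.  -44.7 -44.7]
open L 0 [  0.  -51.6 -25.4]
open L -11 [-11.  -58.4  -6.1]
openR 11 [ 11.   43.7 -44.6]
openR 0 [  0.   50.6 -25.4]
openR -11 [-11.   57.5  -6.1]
18.700000000000003 ['PlanningError', 'pinch_z']
```

Request:
play_rows([
  [[0.14, 0, 0.38, 0, 0, 0], [0.28, 0, 0.75, 0, 0, 0], [0.38, 0, 1.03, 0, 0, 0], [0.45, 0, 1.22, 0, 0, 0], [0.45, 0, 1.22, 0, 0, 0]],
])

```text
time: 5.6
tool_pos: [421.8, -361.7, 6.0]
tcp_rot: [180.0, 20.0, 164.2]
ft_force: [-10.6, 8.8, 21.0]
finger_gap: -0.1
grip_force: 10.6
```

Request:
play_rows([
  [[0.03, 0, 0.1, 0, 0, 0], [0.07, 0, 0.19, 0, 0, 0], [0.07, 0, 0.19, 0, 0, 0]],
])

```text
time: 5.9
tool_pos: [422.5, -362.6, 5.8]
tcp_rot: [-179.9, 20.1, 164.2]
ft_force: [-17.0, 13.6, 36.5]
finger_gap: -0.1
grip_force: 18.1
```

Request:
play_rows([
  [[0.03, 0, 0.1, 0, 0, 0], [0.07, 0, 0.19, 0, 0, 0], [0.07, 0, 0.19, 0, 0, 0]],
])

```text
time: 6.2
tool_pos: [423.3, -363.7, 5.6]
tcp_rot: [-179.9, 20.2, 164.3]
ft_force: [-24.5, 17.8, 51.2]
finger_gap: 0.1
grip_force: 25.5
```

Request:
play_rows([
  [[-0.1, 0, -0.3, 0, 0, 0], [-0.3, 0, -0.9, 0, 0, 0], [-0.7, 0, -1.9, 0, 0, 0], [-1, 0, -2.9, 0, 0, 0]],
])

```text
time: 6.6
tool_pos: [420.7, -360.8, 31.4]
tcp_rot: [179.9, 19.9, 164.1]
ft_force: [0.7, -0.2, 0.3]
finger_gap: 0.4
grip_force: 0.0
```

Request:
play_rows([
  [[0, 0, 0, 0, 0, 0], [0, 0, 0, 0, 0, 0], [0, 0, 0, 0, 0, 0], [0, 0, 0, 0, 0, 0], [0, 0, 0, 0, 0, 0]],
], jaw=1)

```text
time: 7.1
tool_pos: [420.7, -360.9, 30.8]
tcp_rot: [180.0, 20.0, 164.2]
ft_force: [0.4, 0.5, -0.1]
finger_gap: 72.4
grip_force: 0.0
```

```bash
python3 - <<'E'
from h import *
s=sensors.sense();print(s["tool_pos"],s["ft_force"],s["finger_gap"])
to(([424,-360.5,0],-15.8,20),([427,-361,-9],-15.8,20),s=s)
d=optics.snapshot("wrist")
cv2.imwrite("pics/w4.png",cv2.resize(d["pixels"][:,:,::-1],(800,600),interpolation=cv2.INTER_CUBIC))
E
```

```text
[ 420.72514552 -360.87010752   30.7510474 ] [ 0.43296834  0.52931299 -0.11197618] 72.38004901725586
[ 0.76  0.12  2.99  0.03 -0.04 -0.04]
[ 0.79  0.16  3.94  0.03 -0.04 -0.04]
```

View pics/w4.png

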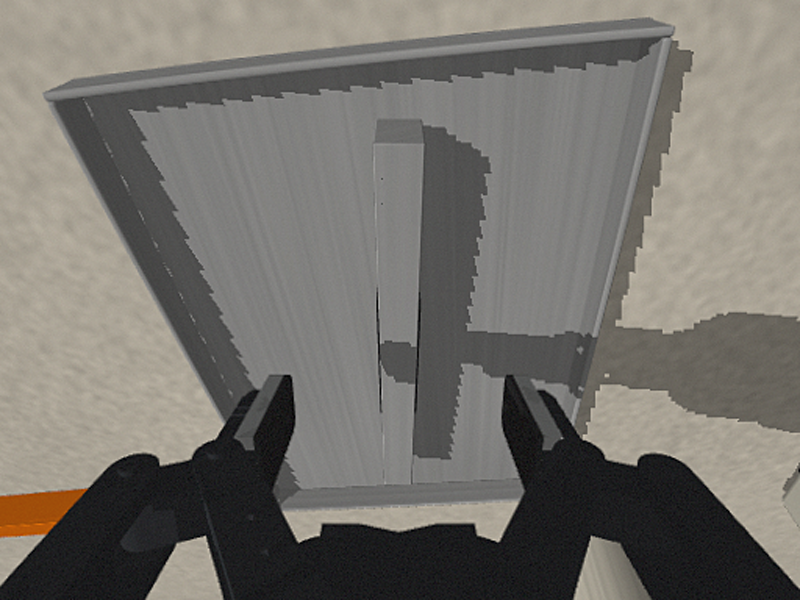

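The bar is still in place at (398,130–480) and the open fingers straddle it. Next I'll go lower in checked steps.

Request:
play_rows([
  [[0.3, 0.1, 1, 0, 0, 0], [0.6, 0.1, 2, 0, 0, 0], [0.8, 0.1, 2.8, 0, 0, 0], [0.8, 0.1, 3.3, 0, 0, 0], [0.8, 0.1, 3.3, 0, 0, 0]],
], jaw=1)

```text
time: 7.65
tool_pos: [424.4, -360.5, -3.9]
tcp_rot: [179.9, 19.9, 164.1]
ft_force: [-0.4, -0.6, 0.2]
finger_gap: 85.4
grip_force: 0.0
```

Request:
play_rows([
  [[0.05, 0, 0.2, 0, 0, 0], [0.1, 0, 0.4, 0, 0, 0], [0.12, 0, 0.55, 0, 0, 0], [0.12, 0, 0.55, 0, 0, 0]],
])

```text
time: 8.05
tool_pos: [425.6, -361.5, -8.1]
tcp_rot: [180.0, 20.0, 164.2]
ft_force: [-0.1, 0.4, 0.8]
finger_gap: 85.4
grip_force: 0.0
```

Request:
play_rows([
  [[0, 0, 0, 0, 0, 0], [0, 0, 0, 0, 0, 0], [0, 0, 0, 0, 0, 0], [0, 0, 0, 0, 0, 0], [0, 0, 0, 0, 0, 0]],
], jaw=0, squeeze=60)

```text
time: 8.55
tool_pos: [425.7, -361.7, -7.7]
tcp_rot: [-180.0, 20.0, 164.2]
ft_force: [0.9, 0.2, 1.4]
finger_gap: 14.0
grip_force: 58.5
```

Request:
play_rows([
  [[0, 0, 0, 0, 0, 0], [0, 0, 0, 0, 0, 0], [0, 0, 0, 0, 0, 0]],
])

```text
time: 8.85
tool_pos: [425.7, -361.7, -7.7]
tcp_rot: [-180.0, 20.0, 164.2]
ft_force: [-2.4, 1.2, 5.2]
finger_gap: 14.3
grip_force: 59.5
```

The grip holds: gap 14 mm, 59 N. Lifting straight up, then carrying it low-x towards the plate.

Request:
play_rows([
  [[-0.17, 0, -0.47, 0, 0, 0], [-0.7, 0, -1.9, 0, 0, 0], [-1.7, 0, -4.7, 0, 0, 0], [-2.9, 0, -8, 0, 0, 0], [-4.1, 0, -11.3, 0, 0, 0]],
])

```text
time: 9.35
tool_pos: [424.2, -359.8, 111.4]
tcp_rot: [179.9, 19.8, 164.1]
ft_force: [0.3, -0.7, -5.4]
finger_gap: 14.4
grip_force: 59.1
```

```bash
python3 - <<'E'
from h import *
d=optics.snapshot("top");print("bottle",pix2w(d,np.array([(472,257),(481,230)])*.64,[0,160]))
s=sensors.sense();print(s["finger_gap"],s["grip_force"])
to(([400,-340,185],-15.8,20),([390,-270,190],-13,20),([395,-130,190],-10,20),([410,33,190],-4.4,20),([424,32.8,170],-4.4,20),s=s)
E
```

```text
bottle [[ 653.11153753 -289.82866188    0.        ]
 [ 670.08696543 -287.99853724  160.        ]]
14.169957975210506 59.33530926704407
[ 0.76  1.48 -7.27 -0.2   0.28  0.03]
[ 3.28  7.94 -8.76 -1.16  0.27 -2.6 ]
[ 6.39 21.55 -9.96 -2.19  0.27 -5.41]
[  9.19  37.64 -11.05  -4.12   0.26 -10.67]
[  8.62  38.01  -8.71  -4.12   0.26 -10.67]
```

Request:
play_rows([
  [[0.4, 0.8, -3.6, 0, 0, 0], [0.8, 2, -7.3, -0.2, 0.2, 0], [2.4, 5.8, -8.4, -0.8, 0.2, -1.5], [3.8, 10, -9, -1.3, 0.2, -3], [4.8, 14.5, -9.4, -1.6, 0.2, -4]],
])

```text
time: 9.9
tool_pos: [389.2, -199.6, 182.9]
tcp_rot: [179.8, 19.7, 168.3]
ft_force: [0.4, 0.9, -4.7]
finger_gap: 14.2
grip_force: 60.2
```

Request:
play_rows([
  [[0.8, 4.3, -0.3, -0.3, 0, -0.8], [1.6, 8.6, -0.5, -0.6, 0, -1.6], [2.5, 13, -0.8, -1.1, 0, -3], [3.3, 17, -1.2, -1.7, 0, -4.6], [3.9, 20.5, -1.5, -2.2, 0, -6]],
])

```text
time: 10.4
tool_pos: [400.7, 11.3, 183.8]
tcp_rot: [179.9, 19.1, 174.9]
ft_force: [0.8, -0.1, -5.3]
finger_gap: 14.1
grip_force: 60.2
```

```bash
python3 - <<'E'
from h import *
s=sensors.sense();print(s["finger_gap"],s["tool_pos"],s["tcp_rot"])
to(([420,33,190],-4.4,20),([424,32.8,170],-4.4,20),s=s)
E
```

```text
14.144376937699791 [400.69166813  11.2764626  183.8346439 ] [179.88035187  19.07890537 174.88766429]
[-1.84  2.34 -0.01 -0.12 -0.92 -0.67]
[-1.56  2.35  2.01 -0.12 -0.92 -0.67]
```

Request:
play_rows([
  [[-0.7, 1, 0.5, -0.1, -0.5, -0.4], [-1.6, 2.3, 1.5, -0.1, -0.9, -0.7], [-1.6, 2.3, 2, -0.1, -0.9, -0.7], [-1.6, 2.3, 2, -0.1, -0.9, -0.7], [-1.6, 2.3, 2, -0.1, -0.9, -0.7]],
])

```text
time: 10.9
tool_pos: [424.6, 29.7, 171.0]
tcp_rot: [-179.9, 20.0, 175.5]
ft_force: [0.1, -0.6, -5.7]
finger_gap: 13.9
grip_force: 60.4
```

```bash
python3 - <<'E'
from h import *
s=sensors.sense();print(s["tool_pos"],s["tcp_rot"]);d=optics.snapshot("wrist")
cv2.imwrite("pics/w5.png",cv2.resize(d["pixels"][:,:,::-1],(800,600),interpolation=cv2.INTER_CUBIC))
E
```

```text
[424.57177414  29.66313578 170.9824478 ] [-179.93140392   20.00536547  175.51331223]
```

View pics/w5.png

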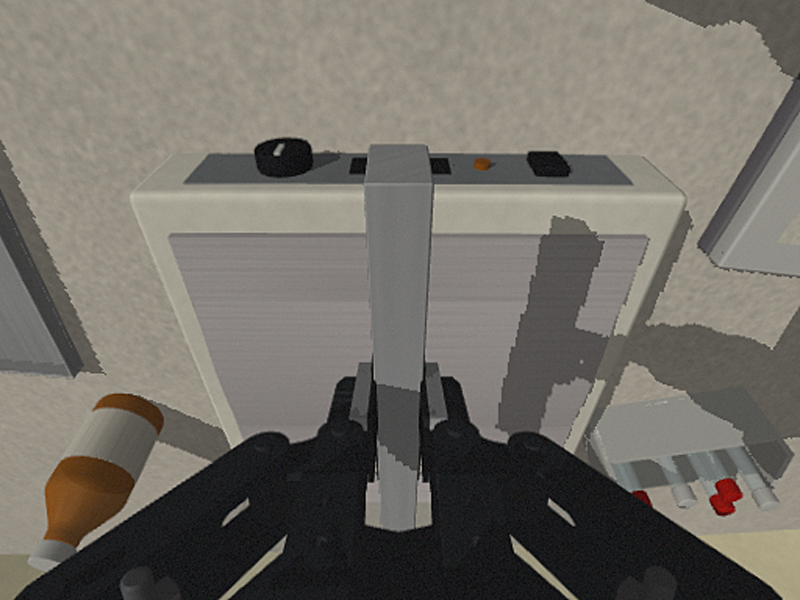

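The wrist view gives case front corners (132,197) and (686,197), plate front corners (170,234) and (648,235), and the held bar's near top edge at (365–433,183).

```bash
python3 - <<'E'
from h import *
s=sensors.sense();d=optics.snapshot("wrist")
for px,z,dep in (([(132,197),(686,197)],75,140),([(170,234),(648,235)],80,115)):
    A=pix2w(d,np.array(px)*.64,z,s);v=A[0]-A[1];n=np.array([-v[1],v[0],0])/np.linalg.norm(v)
    print(np.linalg.norm(v),A.mean(0)+dep*n,np.degrees(np.arctan2(n[1],n[0])))
B=pix2w(d,np.array([(365,183),(433,183)])*.64,171+10.7+25,s);print("bar near",B,B.mean(0),np.linalg.norm(B[0]-B[1]))
E
```

```text
310.91529685625574 [540.65845209  26.12651668  75.        ] -4.47162837364134
277.3650010036842 [537.12145981  26.4161302   80.        ] -4.61408353487685
bar near [[333.09007426  28.61303149 206.7       ]
 [334.3031434   44.04388931 206.7       ]] [333.69660883  36.3284604  206.7       ] 15.478466006964185
```

```bash
python3 - <<'E'
from h import *
to(([424.6,34.3,103],-4.5,20),([530,26.1,103],-4.5,20),([531.5,26,82],-4.5,20))
E
```

```text
[ 2.46  0.49  6.44 -0.07  0.12 -0.03]
[-7.46  0.51 10.07 -0.07  0.12 -0.03]
[-6.88  0.51 12.1  -0.07  0.12 -0.03]
```

Request:
play_rows([
  [[1.2, 0.2, 3.2, 0, 0, 0], [2.4, 0.5, 6.4, 0, 0, 0], [-0.6, 0.5, 7.6, 0, 0, 0], [-4, 0.5, 8.8, 0, 0.1, 0], [-7.4, 0.5, 10.1, 0, 0.1, 0]],
])

```text
time: 11.5
tool_pos: [531.0, 26.0, 102.4]
tcp_rot: [-179.9, 20.1, 175.5]
ft_force: [0.1, -0.7, -3.4]
finger_gap: 13.9
grip_force: 60.5
```

Request:
play_rows([
  [[0, 0, 0, 0, 0, 0], [0.3, 0, 0.8, 0, 0, 0], [0.5, 0, 1.6, 0, 0, 0], [0.58, 0, 2, 0, 0, 0], [0.58, 0, 2, 0, 0, 0]],
])

```text
time: 12.0
tool_pos: [530.1, 26.8, 81.0]
tcp_rot: [-179.9, 20.0, 175.5]
ft_force: [-0.2, -0.4, -5.2]
finger_gap: 14.2
grip_force: 60.5
```

```bash
python3 - <<'E'
from h import *
s=sensors.sense();print(s["tool_pos"],s["tcp_rot"],s["ft_force"],s["wrist_torque"],s["finger_gap"])
to(([531.5,26,75],-4.5,20))
E
```

```text
[530.06306949  26.75107155  80.95002308] [-179.94221898   19.98576119  175.53871235] [-0.20559608 -0.40064431 -5.15453327] [ 0.05260874  0.54468257 -0.01425214] 14.221825735508704
[ 0.06 -0.06  0.61 -0.04 -0.01  0.04]
```

Request:
play_rows([
  [[0.03, 0, 0.1, 0, 0, 0], [0.07, 0, 0.2, 0, 0, 0], [0.1, 0, 0.29, 0, 0, 0], [0.13, 0, 0.38, 0, 0, 0], [0.13, 0, 0.38, 0, 0, 0]],
])

```text
time: 12.5
tool_pos: [531.2, 26.8, 77.7]
tcp_rot: [-179.9, 20.0, 175.5]
ft_force: [-0.1, -0.5, -5.3]
finger_gap: 14.1
grip_force: 60.5
```

Request:
play_rows([
  [[0.02, 0, 0.05, 0, 0, 0], [0.03, 0, 0.1, 0, 0, 0], [0.05, 0, 0.14, 0, 0, 0], [0.05, 0, 0.14, 0, 0, 0]],
])

```text
time: 12.9
tool_pos: [531.2, 26.7, 76.1]
tcp_rot: [-179.9, 20.0, 175.5]
ft_force: [-0.3, 1.3, -5.7]
finger_gap: 14.4
grip_force: 60.5
```

Request:
play_rows([
  [[0.02, 0, 0.05, 0, 0, 0], [0.03, 0, 0.1, 0, 0, 0], [0.03, 0, 0.1, 0, 0, 0]],
])

```text
time: 13.2
tool_pos: [531.2, 26.8, 75.1]
tcp_rot: [-179.9, 20.0, 175.5]
ft_force: [-0.5, -0.1, -5.4]
finger_gap: 14.3
grip_force: 60.5
```

Request:
play_rows([
  [[0.02, 0, 0.05, 0, 0, 0], [0.03, 0, 0.1, 0, 0, 0], [0.03, 0, 0.1, 0, 0, 0]],
])

```text
time: 13.5
tool_pos: [531.9, 26.7, 74.9]
tcp_rot: [-179.9, 20.1, 175.5]
ft_force: [-2.2, 0.1, -0.1]
finger_gap: 14.0
grip_force: 61.2
```

Contact at about 85.7 mm for the underside suggests an arch. Letting go.

Request:
play_rows([
  [[0, 0, 0, 0, 0, 0], [0, 0, 0, 0, 0, 0], [0, 0, 0, 0, 0, 0], [0, 0, 0, 0, 0, 0], [0, 0, 0, 0, 0, 0]],
], jaw=0.6)

```text
time: 14.0
tool_pos: [531.5, 26.7, 74.4]
tcp_rot: [-179.9, 20.1, 175.5]
ft_force: [-0.1, 0.3, 0.2]
finger_gap: 51.0
grip_force: 0.0
```

```bash
python3 - <<'E'
from h import *
s=sensors.sense();print(s["tool_pos"],s["ft_force"],s["finger_gap"])
# back off up-and-back along tool axis, then near-end press point: own x=-88, tip above
to(([515,28,125],-4.5,20),([462,32.1,120],-4.5,20))
E
```

```text
[531.532367    26.7224221   74.35809136] [-0.10730264  0.30817564  0.17752786] 51.046937373310755
[-0.18 -0.01 -5.33 -0.04  0.05  0.04]
[ 4.99 -0.01 -6.68 -0.04  0.05  0.04]
```

Request:
play_rows([
  [[0, 0, -1.2, 0, 0, 0], [0, 0, -3, 0, 0, 0], [0, 0, -5.3, 0, 0, 0], [2, 0, -6.5, 0, 0, 0], [4, 0, -6.5, 0, 0, 0]],
])

```text
time: 14.5
tool_pos: [472.7, 31.5, 125.1]
tcp_rot: [-180.0, 20.3, 175.5]
ft_force: [0.2, 0.2, 0.6]
finger_gap: 50.9
grip_force: 0.0
```

Request:
play_rows([
  [[0, 0, 0, 0, 0, 0], [0, 0, 0, 0, 0, 0], [0, 0, 0, 0, 0, 0], [0, 0, 0, 0, 0, 0], [0, 0, 0, 0, 0, 0]],
], jaw=0)

```text
time: 15.0
tool_pos: [472.0, 31.4, 121.6]
tcp_rot: [-179.9, 20.0, 175.5]
ft_force: [-0.4, -0.3, -0.5]
finger_gap: 0.4
grip_force: 0.0
```

```bash
python3 - <<'E'
from h import *
s=sensors.sense();print(s["tool_pos"],s["ft_force"],s["finger_gap"])
to(([471,31.2,93],-4.5,20))
E
```

```text
[472.00386299  31.38328095 121.59556275] [-0.3547839  -0.28707344 -0.54056318] 0.377947655401642
[ 1.07 -0.02  2.65 -0.04  0.02  0.03]
```

Request:
play_rows([
  [[0.3, 0, 0.9, 0, 0, 0], [0.6, 0, 1.7, 0, 0, 0], [0.8, 0, 2.2, 0, 0, 0], [0.95, 0, 2.5, 0, 0, 0], [0.95, 0, 2.5, 0, 0, 0]],
])

```text
time: 15.5
tool_pos: [470.7, 31.5, 93.7]
tcp_rot: [-179.9, 19.9, 175.5]
ft_force: [-0.3, -0.5, -0.2]
finger_gap: -0.2
grip_force: 0.0
```

Request:
play_rows([
  [[0.02, 0, 0.05, 0, 0, 0], [0.03, 0, 0.1, 0, 0, 0], [0.05, 0, 0.14, 0, 0, 0], [0.05, 0, 0.14, 0, 0, 0]],
])

```text
time: 15.9
tool_pos: [471.5, 31.4, 93.5]
tcp_rot: [-179.9, 20.1, 175.5]
ft_force: [0.4, 0.3, 0.1]
finger_gap: 0.1
grip_force: 0.0
```

Request:
play_rows([
  [[0.02, 0, 0.05, 0, 0, 0], [0.03, 0, 0.1, 0, 0, 0], [0.05, 0, 0.14, 0, 0, 0], [0.05, 0, 0.14, 0, 0, 0]],
])

```text
time: 16.3
tool_pos: [471.3, 31.4, 91.7]
tcp_rot: [-179.9, 20.0, 175.5]
ft_force: [-0.3, 0.9, 0.6]
finger_gap: 0.1
grip_force: 0.0
```

Request:
play_rows([
  [[0.02, 0, 0.05, 0, 0, 0], [0.03, 0, 0.1, 0, 0, 0], [0.03, 0, 0.1, 0, 0, 0]],
])

```text
time: 16.6
tool_pos: [471.3, 31.4, 90.6]
tcp_rot: [-179.9, 20.0, 175.5]
ft_force: [1.3, -0.2, -1.3]
finger_gap: 0.1
grip_force: 0.0
```

Request:
play_rows([
  [[0.02, 0, 0.05, 0, 0, 0], [0.03, 0, 0.1, 0, 0, 0], [0.03, 0, 0.1, 0, 0, 0]],
])

```text
time: 16.9
tool_pos: [471.4, 31.4, 89.6]
tcp_rot: [-179.9, 20.0, 175.5]
ft_force: [0.3, -0.5, -0.2]
finger_gap: 0.1
grip_force: 0.0
```

Request:
play_rows([
  [[0.02, 0, 0.05, 0, 0, 0], [0.03, 0, 0.1, 0, 0, 0], [0.03, 0, 0.1, 0, 0, 0]],
])

```text
time: 17.2
tool_pos: [471.5, 31.4, 88.7]
tcp_rot: [-179.9, 20.0, 175.5]
ft_force: [-0.6, -0.2, -0.1]
finger_gap: 0.4
grip_force: 0.2
```

Request:
play_rows([
  [[0.02, 0, 0.05, 0, 0, 0], [0.03, 0, 0.1, 0, 0, 0], [0.03, 0, 0.1, 0, 0, 0]],
])

```text
time: 17.5
tool_pos: [471.6, 31.4, 87.6]
tcp_rot: [-179.9, 20.0, 175.5]
ft_force: [0.4, -0.3, 0.3]
finger_gap: -0.0
grip_force: 0.4
```

Request:
play_rows([
  [[0.02, 0, 0.05, 0, 0, 0], [0.03, 0, 0.1, 0, 0, 0], [0.03, 0, 0.1, 0, 0, 0]],
])

```text
time: 17.8
tool_pos: [471.6, 31.4, 86.6]
tcp_rot: [-179.9, 20.0, 175.5]
ft_force: [-0.9, -0.7, 1.7]
finger_gap: -0.1
grip_force: 0.8
```

Request:
play_rows([
  [[0.02, 0, 0.05, 0, 0, 0], [0.03, 0, 0.1, 0, 0, 0], [0.03, 0, 0.1, 0, 0, 0]],
])

```text
time: 18.1
tool_pos: [471.7, 31.4, 85.6]
tcp_rot: [-179.9, 20.0, 175.5]
ft_force: [-1.3, -0.1, 1.6]
finger_gap: 0.3
grip_force: 1.2
```

Request:
play_rows([
  [[0.02, 0, 0.05, 0, 0, 0], [0.03, 0, 0.1, 0, 0, 0], [0.03, 0, 0.1, 0, 0, 0]],
])

```text
time: 18.4
tool_pos: [471.8, 31.4, 84.5]
tcp_rot: [-179.9, 20.0, 175.5]
ft_force: [-3.3, 0.6, 3.1]
finger_gap: -0.3
grip_force: 1.9
```

Request:
play_rows([
  [[0.02, 0, 0.05, 0, 0, 0], [0.03, 0, 0.1, 0, 0, 0], [0.03, 0, 0.1, 0, 0, 0]],
])

```text
time: 18.7
tool_pos: [472.0, 31.4, 84.2]
tcp_rot: [-179.9, 20.0, 175.5]
ft_force: [-8.5, 0.5, 11.0]
finger_gap: 0.0
grip_force: 5.8
```

The near end drops about 4.5 mm under 1–3 N before it stops hard at 11 N, so it rocks. Next, retreat and go to the far end with the tool leaning 45°.

Request:
play_rows([
  [[-0.07, 0, -0.2, 0, 0, 0], [-0.25, 0, -0.7, 0, 0, 0], [-0.6, 0, -1.7, 0, 0, 0], [-1.4, 0, -3.8, 0, 0, 0], [-2.4, 0, -6.6, 0, 0, 0]],
])

```text
time: 19.2
tool_pos: [470.6, 31.5, 153.3]
tcp_rot: [-179.9, 19.9, 175.5]
ft_force: [1.0, 0.2, -0.2]
finger_gap: -0.1
grip_force: 0.0
```

```bash
python3 - <<'E'
from h import *
s=sensors.sense();print(s["tool_pos"],s["ft_force"])
c=np.array([538.9,25.8,0]);a=np.radians(-4.5);ex=np.array([np.cos(a),np.sin(a),0])
to((c-40*ex+[0,0,150],-4.5,45),(c+113*ex+[0,0,125],-4.5,45),(c+113*ex+[0,0,106],-4.5,45))
E
```

```text
[470.59758237  31.47896348 153.32846773] [ 0.99258975  0.19851397 -0.15222472]
[ -2.57  -0.03   1.28  -0.04 -25.13   0.05]
[-16.11  -0.03   8.83  -0.04 -25.13   0.05]
[-15.46  -0.03  10.62  -0.04 -25.13   0.05]
```

Request:
play_rows([
  [[-0.9, 0, 0.4, 0, -6.5, 0], [-1.7, 0, 0.8, 0, -13, 0], [-2.6, 0, 1.3, 0, -19.5, 0], [-2.6, 0, 1.3, 0, -25.1, 0], [-2.6, 0, 1.3, 0, -25.1, 0]],
])

```text
time: 19.7
tool_pos: [527.3, 35.6, 185.1]
tcp_rot: [-179.5, 43.0, 175.6]
ft_force: [-0.1, 0.1, -0.1]
finger_gap: 0.0
grip_force: 0.0
```

```bash
python3 - <<'E'
from h import *
s=sensors.sense();print(s["tool_pos"],s["tcp_rot"],s["joint_pos"].round(1))
c=np.array([538.9,25.8,0]);a=np.radians(-4.5);ex=np.array([np.cos(a),np.sin(a),0])
to((c+113*ex+[0,0,125],-4.5,45),(c+113*ex+[0,0,106],-4.5,45))
cv2.imwrite("pics/s3.png",cv2.resize(optics.snapshot("scene")["pixels"][50:250,150:420,::-1],(800,592),interpolation=cv2.INTER_CUBIC))
E
```

```text
[527.33034542  35.6173477  185.10893376] [-179.50214733   43.02263963  175.60078702] [  1.8 -51.2 143.   -6.6  45.6 -80.8]
[-5.06 -0.8  12.95 -0.43 -1.98  0.08]
[-3.76 -0.79 14.34 -0.43 -1.98  0.08]
```

View pics/s3.png

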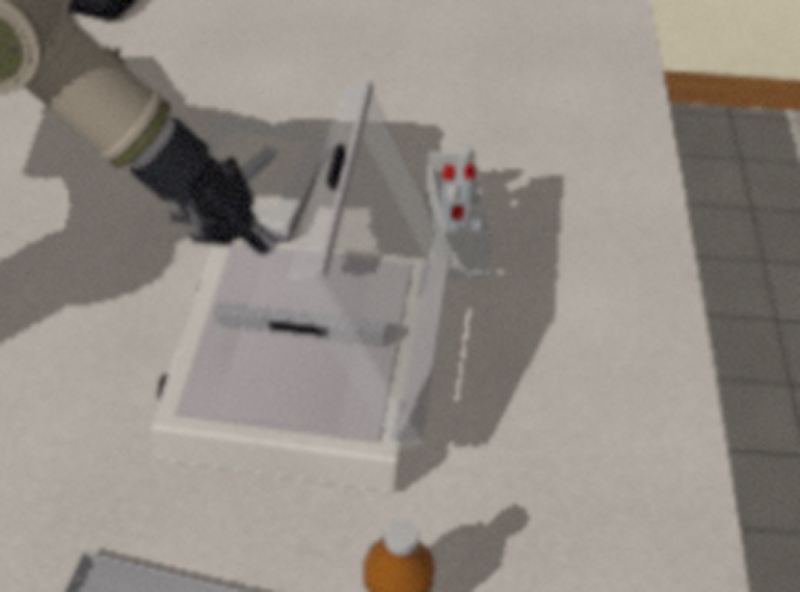

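The straightedge lies alone on the plate at (215–400,325), and the arm is in front of the hood, clear of it. J2 and J3 were at their limits, and moving farther out relieves that.

Request:
play_rows([
  [[-1, -0.2, 2.2, 0, -0.5, 0], [-1.7, -0.4, 4.4, -0.2, -1, 0], [-2.5, -0.5, 6.5, -0.3, -1.5, 0], [-2.5, -0.5, 6.5, -0.4, -2, 0], [-2.5, -0.5, 6.5, -0.4, -2, 0]],
])

```text
time: 20.25
tool_pos: [586.7, 24.2, 150.0]
tcp_rot: [-179.9, 44.5, 175.5]
ft_force: [-0.2, 0.8, 0.1]
finger_gap: -0.1
grip_force: 0.0
```

```bash
python3 - <<'E'
from h import *
s=sensors.sense();print(s["tool_pos"],s["tcp_rot"],s["joint_pos"].round(1))
c=np.array([538.9,25.8,0]);a=np.radians(-4.5);ex=np.array([np.cos(a),np.sin(a),0])
to((c+113*ex+[0,0,125],-4.5,45),(c+113*ex+[0,0,106],-4.5,45))
E
```

```text
[586.65876506  24.23506574 149.95967323] [-179.86638997   44.5190592   175.54399514] [ -0.9 -34.5 138.5  -5.   31.6 -83.1]
[-2.9  -0.21  6.36 -0.1  -0.48  0.03]
[-1.57 -0.21  7.71 -0.1  -0.48  0.03]
```

Request:
play_rows([
  [[-0.8, 0, 1.8, 0, -0.3, 0], [-1.6, -0.1, 3.6, 0, -0.5, 0], [-2.4, -0.2, 5.2, 0, -0.5, 0], [-2.9, -0.2, 6.4, 0, -0.5, 0], [-2.9, -0.2, 6.4, 0, -0.5, 0]],
])

```text
time: 20.75
tool_pos: [653.7, 17.3, 127.8]
tcp_rot: [-179.9, 45.3, 175.6]
ft_force: [-0.3, 0.2, -0.7]
finger_gap: 0.3
grip_force: 0.0
```

Request:
play_rows([
  [[0.4, 0, 0.4, 0, 0, 0], [0.8, 0, 0.8, 0, 0, 0], [1.1, 0, 1.1, 0, 0, 0], [1.3, 0, 1.3, 0, 0, 0], [1.3, 0, 1.3, 0, 0, 0]],
])

```text
time: 21.25
tool_pos: [653.0, 17.5, 108.0]
tcp_rot: [-179.9, 45.2, 175.6]
ft_force: [-1.0, 0.2, -0.5]
finger_gap: 0.1
grip_force: 0.0
```

```bash
python3 - <<'E'
from h import *
s=sensors.sense();print(s["tool_pos"],s["tcp_rot"],s["ft_force"],s["joint_pos"].round(1))
c=np.array([538.9,25.8,0]);a=np.radians(-4.5);ex=np.array([np.cos(a),np.sin(a),0])
to((c+113*ex+[0,0,102],-4.5,45))
E
```

```text
[652.95353509  17.51149298 108.02007557] [-179.87455861   45.24171521  175.58348325] [-0.9952115   0.17589549 -0.50000457] [ -1.8 -15.7 130.8  -6.   19.8 -82.5]
[ 0.52 -0.07  0.33 -0.07  0.24  0.06]
```

Request:
play_rows([
  [[0.1, 0, 0.1, 0, 0, 0], [0.2, 0, 0.2, 0, 0, 0], [0.3, 0, 0.3, 0, 0, 0], [0.3, 0, 0.3, 0, 0, 0]],
])

```text
time: 21.65
tool_pos: [653.5, 17.4, 104.3]
tcp_rot: [-179.9, 45.3, 175.6]
ft_force: [-0.0, 0.5, -0.7]
finger_gap: 0.3
grip_force: 0.0
```

Request:
play_rows([
  [[0.07, 0, 0.07, 0, 0, 0], [0.14, 0, 0.14, 0, 0, 0], [0.14, 0, 0.14, 0, 0, 0]],
])

```text
time: 21.95
tool_pos: [653.5, 17.4, 102.4]
tcp_rot: [-179.9, 45.3, 175.6]
ft_force: [-0.1, 0.4, 0.5]
finger_gap: -0.1
grip_force: 0.0
```

Request:
play_rows([
  [[0.07, 0, 0.07, 0, 0, 0], [0.14, 0, 0.14, 0, 0, 0], [0.14, 0, 0.14, 0, 0, 0]],
])

```text
time: 22.25
tool_pos: [653.5, 17.4, 100.4]
tcp_rot: [-179.9, 45.3, 175.6]
ft_force: [-0.3, 0.3, 0.4]
finger_gap: -0.2
grip_force: 0.0
```

Request:
play_rows([
  [[0.04, 0, 0.04, 0, 0, 0], [0.08, 0, 0.08, 0, 0, 0], [0.08, 0, 0.08, 0, 0, 0]],
])

```text
time: 22.55
tool_pos: [653.6, 17.4, 99.4]
tcp_rot: [-179.9, 45.3, 175.6]
ft_force: [-0.2, -0.6, -0.3]
finger_gap: -0.1
grip_force: 0.0
```

Request:
play_rows([
  [[0.04, 0, 0.04, 0, 0, 0], [0.08, 0, 0.08, 0, 0, 0], [0.08, 0, 0.08, 0, 0, 0]],
])

```text
time: 22.85
tool_pos: [653.6, 17.4, 98.2]
tcp_rot: [-179.9, 45.3, 175.6]
ft_force: [0.1, -0.2, -0.4]
finger_gap: -0.2
grip_force: 0.0
```

Request:
play_rows([
  [[0.04, 0, 0.04, 0, 0, 0], [0.08, 0, 0.08, 0, 0, 0], [0.08, 0, 0.08, 0, 0, 0]],
])

```text
time: 23.15
tool_pos: [653.6, 17.4, 97.2]
tcp_rot: [-179.9, 45.3, 175.6]
ft_force: [1.0, 0.3, -1.0]
finger_gap: 0.1
grip_force: 0.1
```

Request:
play_rows([
  [[0.04, 0, 0.04, 0, 0, 0], [0.08, 0, 0.08, 0, 0, 0], [0.08, 0, 0.08, 0, 0, 0]],
])

```text
time: 23.45
tool_pos: [653.8, 17.4, 96.2]
tcp_rot: [-179.9, 45.3, 175.6]
ft_force: [1.0, 0.2, 1.8]
finger_gap: -0.1
grip_force: 0.4
```

Contact at about 97 (the pad reads a force). Continuing.

Request:
play_rows([
  [[0.04, 0, 0.04, 0, 0, 0], [0.08, 0, 0.08, 0, 0, 0], [0.08, 0, 0.08, 0, 0, 0]],
])

```text
time: 23.75
tool_pos: [653.8, 17.4, 95.2]
tcp_rot: [-179.9, 45.3, 175.6]
ft_force: [0.8, 0.2, 1.0]
finger_gap: -0.1
grip_force: 0.7
```

Request:
play_rows([
  [[0.04, 0, 0.04, 0, 0, 0], [0.08, 0, 0.08, 0, 0, 0], [0.08, 0, 0.08, 0, 0, 0]],
])

```text
time: 24.05
tool_pos: [654.0, 17.4, 94.3]
tcp_rot: [-179.9, 45.4, 175.6]
ft_force: [2.4, -1.1, 1.6]
finger_gap: -0.1
grip_force: 1.1
```

Request:
play_rows([
  [[0.04, 0, 0.04, 0, 0, 0], [0.08, 0, 0.08, 0, 0, 0], [0.08, 0, 0.08, 0, 0, 0]],
])

```text
time: 24.35
tool_pos: [654.1, 17.4, 93.4]
tcp_rot: [-179.9, 45.4, 175.6]
ft_force: [1.5, -0.6, 4.7]
finger_gap: -0.3
grip_force: 2.3
```

Request:
play_rows([
  [[0.03, 0, 0.03, 0, 0, 0], [0.05, 0, 0.05, 0, 0, 0], [0.05, 0, 0.05, 0, 0, 0]],
])

```text
time: 24.65
tool_pos: [654.3, 17.4, 93.2]
tcp_rot: [-179.9, 45.4, 175.6]
ft_force: [-4.5, 0.2, 9.2]
finger_gap: 0.2
grip_force: 4.8
```

The far end also drops about 4 mm under 1–4 N before stopping, so the plate is bowed and the straightedge stays. Retreating by the reverse path.

Request:
play_rows([
  [[-0.15, 0, -0.15, 0, 0, 0], [-0.4, 0, -0.4, 0, 0, 0], [-0.9, 0, -0.9, 0, 0, 0], [-1.6, 0, -1.6, 0, 0, 0], [-2.1, 0, -2.1, 0, 0, 0]],
])

```text
time: 25.15
tool_pos: [653.4, 17.5, 122.5]
tcp_rot: [-179.9, 45.3, 175.6]
ft_force: [0.0, 0.6, -0.9]
finger_gap: -0.2
grip_force: 0.0
```

Request:
play_rows([
  [[0.8, 0, -2, 0, 0.3, 0], [1.6, 0, -4.2, 0, 0.5, 0], [2.4, 0.2, -6.4, 0, 0.5, 0], [3.2, 0.3, -8.6, 0, 1, 0], [3.8, 0.4, -10.5, 0, 2, 0]],
])

```text
time: 25.65
tool_pos: [551.4, 29.7, 168.7]
tcp_rot: [-179.9, 43.3, 175.6]
ft_force: [0.1, -0.6, -0.1]
finger_gap: -0.1
grip_force: 0.0
```

```bash
python3 - <<'E'
from h import *
s=sensors.sense();print(s["tool_pos"],s["tcp_rot"],s["joint_pos"].round(1),s["ft_force"])
to(([510,27,200],-4.5,30),([440,32,230],-4.5,15))
E
```

```text
[551.44171012  29.67808981 168.73788104] [-179.88972542   43.25695683  175.57234466] [ -0.  -44.1 141.2  -4.9  39.8 -83. ] [ 0.11954794 -0.64780869 -0.12191441]
[ 0.85 -0.6  -5.09 -0.07 13.26  0.05]
[  3.91  -0.65 -12.09  -0.07  28.26   0.04]
```

Request:
play_rows([
  [[0.4, -0.3, -2.5, 0, 6.5, 0], [0.9, -0.6, -5, 0, 13, 0], [2, -0.6, -7.5, 0, 20, 0], [3, -0.6, -10, 0, 25, 0], [3.9, -0.6, -12, 0, 28, 0]],
])

```text
time: 26.15
tool_pos: [441.7, 32.3, 231.7]
tcp_rot: [-179.9, 15.2, 175.5]
ft_force: [0.0, 0.5, -0.3]
finger_gap: 0.1
grip_force: 0.0
```

Request:
play_rows([
  [[0, 0, 0, 0, 0, 0], [0, 0, 0, 0, 0, 0], [0, 0, 0, 0, 0, 0], [0, 0, 0, 0, 0, 0], [0, 0, 0, 0, 0, 0]],
])

```text
time: 26.65
tool_pos: [441.7, 32.3, 228.3]
tcp_rot: [-179.9, 15.3, 175.5]
ft_force: [0.3, -0.5, 0.1]
finger_gap: 0.1
grip_force: 0.0
```

```bash
python3 - <<'E'
from h import *
s=sensors.sense();d=optics.snapshot("scene");a=d["pixels"]
cv2.imwrite("pics/s4.png",a[:,:,::-1])
b=cv2.imread("pics/s3.png");b=cv2.resize(b,(270,200),interpolation=cv2.INTER_AREA)
A=a[50:250,150:420,::-1];f=np.abs(A.astype(int)-b).sum(2)[100:125,65:145]
print("bar region change",f.mean(),f.max(),s["time"],s["tool_pos"])
E
```

```text
bar region change 4.228 34 26.65 [441.72857924  32.31350046 228.34405327]
```

```bash
python3 -c "
from bench import job
print(job.hand_in())"
```

```text
the job is handed in; nothing more can be done
None
```

The straightedge rocks: each end dropped about 4 mm under light pressure. I left it lying front to back across the plate for the feeler gauge and handed the job in at about 27 s. On the first grasp attempt the shut fingers pressed the straightedge with about 59 N in the tray; it did not move.

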